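# Start the balance and tare the decant jar

### The arm

A 6-joint arm with a two-finger parallel gripper is mounted at the origin on the work surface. World frame = base frame: x ahead of the robot, y to its left, z up, the work surface at z = 0. Lengths are in mm, angles in rad, forces in N, time in s.
With the tool pointing down it reaches from about 350 to 975 mm from the base axis. Payload 17.4 kg.
Tool frame: the origin (TCP) lies between the finger pads; the fingertips stand 8 mm ahead of it and the grasp point (between the pads) lies 11 mm behind it (manip.tips_ahead is the distance from the TCP to the fingertips, in mm); z points along the fingers, y is the line along which they close (so a half turn about z gives the same grasp; the last joint's range is limited). The gripper opens to 85 mm and grips with 20 to 120 N. Pads are 22 mm wide; open, the fingers measure 114 mm over their backs; the gripper's body (76 mm by 85 mm) begins 54 mm behind the grasp point. The pads swing forward as they close: fully open they stand 13 mm farther back than shut.
Start: joints at [1.229, 0.116, 1.442, -0, 1.584, -0.038], TCP at [201.933, 644.093, 239.303] pointing down, gripper open.
Joint ranges: [-2.83, 2.83], [-0.83, 2.19], [0.07, 2.5], [-1.14, 4.28], [0.01, 3], [-2.97, 2.97]. Speed limits (rad/s): [1.89, 1.89, 2.22, 3.14, 3.14, 3.14].

### API

Orientations are given as a unit quaternion [w, x, y, z].
In Python, from station import manip gives the robot as it stands.
- The arm moves only by the tool jog_arm, never from a script. Its argument "steps" is a list of rows, each an object of numbers: "wx", "wy", "wz": the turn, a rotation vector about the tool's x, y, z in degrees; "tx", "ty", "tz": the shift along the tool's x, y, z in cm; "fingers": the opening, from 0 (shut) to 1 (fully open). In form: [{"wx": .., "wy": .., "wz": .., "tx": .., "ty": .., "tz": .., "fingers": ..}, ...]. A call has 1 to 8 rows; each row shifts and turns the commanded pose from where the row before left it, along the tool's axes as they then stand; what a row does not reach is not made up. A row lasts 1/8 s, in which the tool goes at most 62.5 mm and 10.7 degrees, less where a joint would pass 70% of its speed; a pose out of reach is approached as far as the arm can. A call is refused whole if a number of a shift passes 6.25 or a number of a turn 10.7, either way. A call with a gripper value outside its range is refused whole. The fingers move at their own pace and stop on an object; "newtons" is the grip in N (left out, the last holds). Time passes only in rows, so rows that do not move let the fingers close. It gives the time, the measured TCP pose, the force, the opening and the grip force at its end, in the units of the state.
- manip.observe(): the state, without advancing time (a new reading comes with each control period).
- manip.grab_frame(name): name is "scene" or "top"; returns a dict with "pixels" (400x640x3 uint8, red, green, blue), "vertical_fov" (degrees; the focal length in pixels is half the picture's height over the tangent of half this angle, whatever the lens; pixels are square), "cx", "cy" (the principal point, pixels), "xyz" and "orientation" of the camera in the world. Camera axes: x right, y up, looking along -z (the intrinsics and any distortion apply to the point x, -y, -z); pixel columns grow to the right and rows downward; lengths in mm; the calibration is good to about 2 mm. A picture is of the moment at which its call begins. There is no depth.
- manip.close_job(): hands the job in; it is judged then, once.
The state is a dict: "t": time; "qpos": joint angles; "dq": joint speeds; "tau": joint torques, N m; "tcp_pos": TCP position; "ee_rot": TCP orientation; "contact_force": force on the tool from outside, world axes, zero at the start; "wrist_torque": the same for the moment, N m; "width": finger opening in mm; "grasp_force": force on a finger pad.
Only numpy, scipy, OpenCV 4.12 (cv2) and the standard library are available. Lean on these libraries where they do the work, as an engineer would, in place of code of your own. Each camera call takes 0.05 s, during which the arm holds its last target. There are 200 camera calls.

### The job

Get the balance on the vanity ready for decanting into the crystal jar that stands on its pan: switch on the mains rocker at the right of its deck by pressing down its raised front half, then press the round power key fully down and let it up, then press the wide tare key fully down and let it up. Press gently, touching the balance with the fingertips only, and do not press the two small keys between. Pick nothing up: the jar stays standing on the pan, and the funnel, flasks, stopper and vials stay where they are.

Things in the scene. Friction and masses are not known exactly. Their poses are not given: they have to be found in the camera images.
- balance: Digital precision balance, white, 260 mm deep (x) x 210 mm wide (y), does not shift. Origin: centre of its underside; -x is its front, turned to the robot, +y its left. Front panel slopes down to the front at 0.217 rad, 68 mm high at x=-30 mm, 46 mm at x=-130 mm, with the display and a row of four grey keys. Behind it a level deck, 68 mm high, with the round pan and, at the right, the rocker.
- pan (a point): Centre of the top of the round steel weighing pan, 120 mm across, 80 mm above the vanity top.
- rocker (a joint): Grey mains rocker, 30 mm long (x) x 22 mm wide, in a black frame 3 mm high on the deck at x=0, y=-83 mm of the balance. Angle about its middle line (along y), rad: 0 off (starts 0 to 0.03), 0.32 fully on. Off: near half stands up at a slope, far half level. On: near half level, 6.5 mm above the deck, far half up. Takes about 2 N at its end; stays where it is left.
- rocker_on (a point): Point on top of the near (front, -x) half of the mains rocker, 13 mm in front of its middle line, 2 mm from its outer edge; moves with it. Off, it is about 4 mm higher than the middle. Pushing it straight down about 4 mm switches on; keep clear of the far half. Site axes = the balance's when off.
- power_key (a joint): Travel of the power key, m: 0 = up, 0.004 = fully down.
- power_key_top (a point): Round power key, 20 mm across, at the left end of the row (y=+72 mm). Site: centre of its top, 7 mm above the panel at rest; z axis = the panel's normal = line of travel. Spring key, 4 mm travel, about 1.6 N to start, 5 N fully down, comes up by itself.
- tare_key (a joint): Travel of the tare key, m: 0 = up, 0.004 = fully down.
- tare_key_top (a point): Wide bar-shaped tare key, 40 mm (y) x 16 mm, at the right end of the row (y=-70 mm). Site: centre of its top, 7 mm above the panel at rest; z axis = the panel's normal = line of travel. Spring key, 4 mm travel, about 1.6 N to start, 5 N fully down, comes up by itself.
- unit_key (a joint): Travel of the units key, m; small square key, 12 mm, second from the left (y=+26 mm), same height and spring as the others. Not to be pressed.
- print_key (a joint): Travel of the print key, m; small square key, 12 mm, third from the left (y=-16 mm), same height and spring as the others. Not to be pressed.
- jar: Squat crystal jar, open and empty, 72 mm across, 48 mm tall, loose, standing on the weighing pan. Origin: centre of its underside, z up its axis.
- funnel: Small stainless steel decant funnel, loose, upside down on the vanity top at the right of the balance: mouth 56 mm across below, stem up, 72 mm tall. Origin: centre of its underside.
- tray: Rectangular marble tray, 280 x 200 mm, rim 18 mm high, heavy, on the other side of the work. Origin: centre of its underside.
- stand: Wooden display stand on the tray, 55 x 170 x 30 mm with five round slots in a row along its y, heavy. Origin: centre of its underside.
- flask_a: Tall cobalt glass flask on the tray, loose, 60 mm across, 190 mm tall. Origin: centre of its underside.
- flask_b: Tall cobalt glass flask on the tray, loose, 54 mm across, 165 mm tall. Origin: centre of its underside.
- stopper: Crystal stopper of the jar on the tray, loose, 48 mm across, 48 mm tall. Origin: centre of its underside.
- vial_1: Narrow tester vial, 14 mm across, 77 mm tall, standing loose in a slot of the stand. Origin: centre of its underside.
- vial_2: Narrow tester vial, 14 mm across, 77 mm tall, standing loose in a slot of the stand. Origin: centre of its underside.
- vial_3: Narrow tester vial, 14 mm across, 77 mm tall, standing loose in a slot of the stand. Origin: centre of its underside.
Mind the look-alikes: they are no part of the job. Leave any blue or pink look-alike of the jar alone.

How it is judged:
By the outcome, as a careful person would: the job done as asked, in the order asked, and still so for the second after the job is handed in, with the robot touching nothing.
It also fails if it takes over 45 s, if anything falls off the work surface, if the arm or the gripper's body presses on something with over 40 N, if the wrist force passes 120 N, or if a joint passes its speed limit or range.

## Working session

There is one attempt and no reset: what is moved stays moved. The work goes in short steps, Python scripts to look and compute and a tool call to move; the robot and the scene stay as the last step left them, time stands still between calls to the robot, and variables do not carry over. Pictures are saved under pics/ and viewed, at most 10 in all, crops included, and the job is handed in when it is done.

Besides the shell and the picture viewer there is one more tool, called as name([rows], argument=value, ...), one row to a line, values as JSON. jog_arm: Moves the arm, as the interface text tells. Its arguments: {"type":"object","properties":{"steps":{"type":"array"},"newtons":{"type":"number"}},"required":["steps"]}

```bash
ls; mkdir -p pics
python3 - <<'E'
from station import manip
import cv2
for n in("scene","top"):
    f=manip.grab_frame(n);cv2.imwrite(f"pics/{n}0.png",f["pixels"][:,:,::-1])
    print({k:v for k,v in f.items() if k!="pixels"})
print(manip.observe(), manip.tips_ahead)
E
```

```text
pics
{'vertical_fov': 56.597273227616505, 'cx': 315.0729130212192, 'cy': 201.54738600147388, 'xyz': array([1095.63367172, -528.77477596,  653.86026008]), 'orientation': array([0.82149558, 0.40495451, 0.17692359, 0.36035386])}
{'vertical_fov': 52.48009868654614, 'cx': 317.44696992864647, 'cy': 203.9091036839151, 'xyz': array([ 478.29829646,  -25.49879628, 1116.4654953 ]), 'orientation': array([ 0.71209239,  0.02223899, -0.03648691, -0.70078425])}
{'t': 0.1, 'qpos': array([ 1.22919787e+00,  1.16436859e-01,  1.44221331e+00,  2.34716413e-06,
        1.58401567e+00, -3.77889240e-02]), 'dq': array([-0.00055849,  0.00025395, -0.00235178, -0.00086814, -0.00076687,
       -0.00082277]), 'tau': array([ 1.90161591e-03, -7.33658552e+01, -6.33784533e+01, -2.36616337e-06,
        5.33784478e-03,  2.62428927e-05]), 'tcp_pos': array([201.87428181, 643.92488733, 238.62756059]), 'ee_rot': array([-1.02331727e-04,  1.51321201e-01,  9.88484500e-01, -5.26748109e-04]), 'contact_force': array([-0.25002707, -0.49654118, -0.56696946]), 'wrist_torque': array([ 0.02227092, -0.00314241, -0.01233767]), 'grasp_force': 0.0, 'width': 85.31308518908168} 8.0
```

View pics/scene0.png

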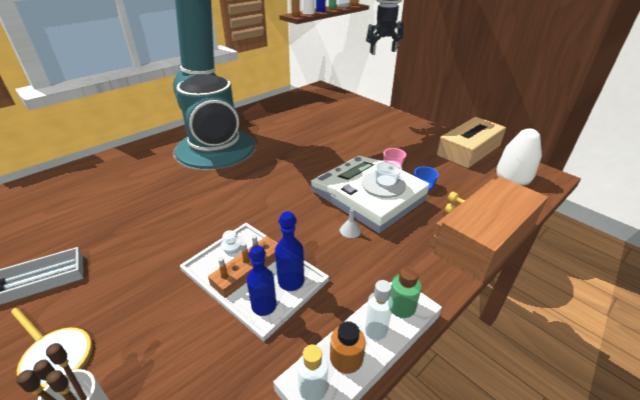

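View pics/top0.png

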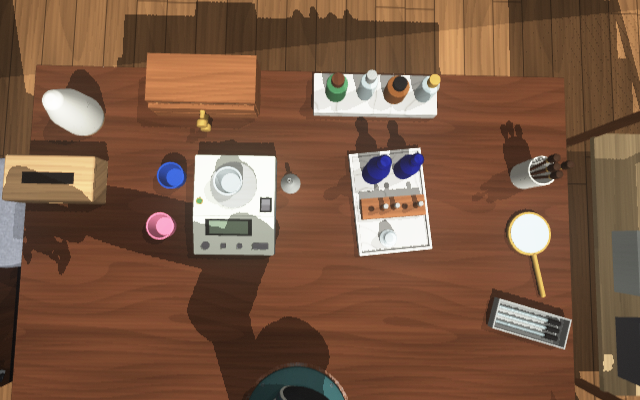

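The scene view shows the balance at (370,190), with the arm raised clear at (385,25). In the top view:
- **Balance:** cols 193–275, rows 155–255.
- **Key row, row ~246:** power (205), units (224), print (238), tare (260).
- **Rocker:** about (266,205).
- **Possible mix-ups:** the units and print keys could be taken for power or tare, and the display (229,227) for the rocker. The green dot (199,200) is a level. The blue (170,176) and pink (160,226) cups are jar look-alikes.

I choose the round left key, the wide right key and the black-framed rocker, and check them in a crop.

```bash
cat > h.py <<'E'
from station import manip
import numpy as np, cv2
from scipy.spatial.transform import Rotation as R
def cam(n):
    f=manip.grab_frame(n); f["f"]=200/np.tan(np.radians(f["vertical_fov"])/2)
    f["R"]=R.from_quat(f["orientation"],scalar_first=True).as_matrix(); return f
def ray(f,u,v):
    return f["R"]@np.array([(u-f["cx"])/f["f"],-(v-f["cy"])/f["f"],-1])
def onz(f,u,v,z):
    d=ray(f,u,v); return f["xyz"]+d*(z-f["xyz"][2])/d[2]
def proj(f,p):
    c=f["R"].T@(np.asarray(p)-f["xyz"]); return f["cx"]+f["f"]*c[0]/-c[2], f["cy"]-f["f"]*c[1]/-c[2]
def crop(f,x0,y0,x1,y1,k,name):
    cv2.imwrite(name,cv2.resize(f["pixels"][y0:y1,x0:x1,::-1],None,fx=k,fy=k,interpolation=cv2.INTER_CUBIC))
E
python3 - <<'E'
from h import *
t=cam("top");s=cam("scene")
a=cv2.resize(t["pixels"][150:262,185:285,::-1],None,fx=5,fy=5,interpolation=cv2.INTER_CUBIC)
b=cv2.resize(s["pixels"][150:230,305:435,::-1],None,fx=2.2,fy=2.2,interpolation=cv2.INTER_CUBIC)
o=np.zeros((560,800,3),np.uint8);o[:,:500]=a;o[:b.shape[0],505:505+b.shape[1]]=b[:,:295];cv2.imwrite("pics/crop1.png",o)
g=cv2.cvtColor(t["pixels"],cv2.COLOR_RGB2GRAY)
m=np.zeros_like(g);m[195:253,196:274]=g[195:253,196:274]<135
n,l,st,c=cv2.connectedComponentsWithStats(m,connectivity=4)
for i in range(1,n):
    if st[i,4]>8: print(st[i],c[i].round(2),onz(t,*c[i],60).round(1))
E
```

```text
[260 198  12  14  82] [265.66 205.05] [561.2  88.8  60. ]
[205 219  47  17 673] [230.01 227.39] [501.6 179.3  60. ]
[200 241  10   9  59] [204.63 245.2 ] [454.8 243.   60. ]
[251 242  17   8 108] [259.42 245.78] [455.4 102.1  60. ]
[220 243   6   6  31] [222.45 245.26] [455.3 197.2  60. ]
[236 243   6   6  31] [238.68 245.55] [455.2 155.5  60. ]
```

View pics/crop1.png

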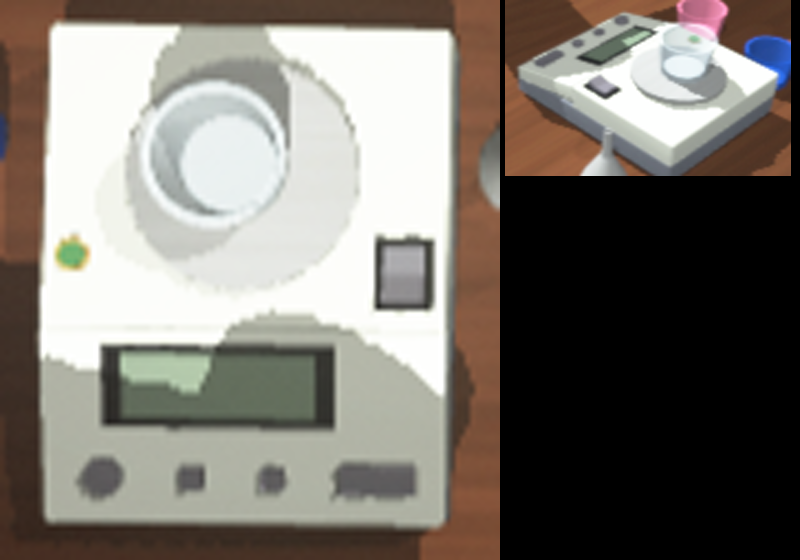

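The crop confirms it: round power key at far left, small square units and print keys, wide tare bar at right, and the grey rocker in its black frame at (405,272) in the crop. I'll check heights and calibration in the second view while the first turn is made.

Run:
```python
from h import *
t=cam("top");s=cam("scene")
P=dict(power=(204.63,245.2,58),unit=(222.45,245.26,58),prnt=(238.68,245.55,58),tare=(259.42,245.78,58),rocker=(265.7,205.0,71))
g=cv2.cvtColor(s["pixels"],cv2.COLOR_RGB2GRAY)
W={k:onz(t,*v) if False else onz(t,v[0],v[1],v[2]) for k,v in P.items()}
m=np.zeros_like(g);m[152:200,310:375]=g[152:200,310:375]<150
n,l,st,c=cv2.connectedComponentsWithStats(m,connectivity=4)
B=[(st[i,4],c[i]) for i in range(1,n) if st[i,4]>5]
for k,w in W.items():
    p=np.array(proj(s,w)); a,b=min(B,key=lambda q:np.linalg.norm(q[1]-p))
    # triangulate
    d1=ray(t,P[k][0],P[k][1]);d2=ray(s,*b)
    x=np.linalg.lstsq(np.c_[d1,-d2],s["xyz"]-t["xyz"],rcond=None)[0]
    print(k,w.round(1),"proj",p.round(1),"blob",b.round(1),a,"tri",(t["xyz"]+d1*x[0]).round(1),(s["xyz"]+d2*x[1]).round(1))
```

```text
power [454.8 243.5  58. ] proj [357.9 158.5] blob [347.1 164.1] 14 tri [454.4 247.6  41.9] [430.9 221.8  35.8]
unit [455.3 197.7  58. ] proj [347.9 163.8] blob [347.1 164.1] 14 tri [455.3 197.8  57.3] [453.7 196.2  57. ]
prnt [455.1 155.9  58. ] proj [338.2 168.8] blob [329.4 168.2] 1257 tri [455.3 154.8  64.2] [438.4 135.5  61.3]
tare [455.3 102.4  58. ] proj [325.3 175.6] blob [329.4 168.2] 1257 tri [455.9  99.2  84.1] [464.8 108.9  85. ]
rocker [560.5  87.5  71. ] proj [348.5 189.6] blob [348.3 190.7] 51 tri [560.8  87.9  67.2] [560.2  87.4  67.1]
```

jog_arm([
  {"wz": -8.7, "fingers": 0},
  {"wz": -8.7, "fingers": 0},
  {"fingers": 0},
])

```text
schema error: expected keys wx, wy, wz, tx, ty, tz, fingers
```

jog_arm([
  {"wx": 0, "wy": 0, "wz": -8.7, "tx": 0, "ty": 0, "tz": 0, "fingers": 0},
  {"wx": 0, "wy": 0, "wz": -8.7, "tx": 0, "ty": 0, "tz": 0, "fingers": 0},
  {"wx": 0, "wy": 0, "wz": 0, "tx": 0, "ty": 0, "tz": 0, "fingers": 0},
])

```text
t: 0.68
tcp_pos: [201.9, 644.1, 239.2]
ee_rot: [-0.0, 0.0, 1.0, -0.0]
contact_force: [-0.5, 0.8, 0.2]
width: 32.1
grasp_force: 0.0
```

jog_arm([
  {"wx": 0, "wy": 0, "wz": 0, "tx": -2.8, "ty": -4.6, "tz": 0, "fingers": 0},
  {"wx": 0, "wy": 0, "wz": 0, "tx": -2.8, "ty": -4.6, "tz": 0, "fingers": 0},
  {"wx": 0, "wy": 0, "wz": 0, "tx": -2.8, "ty": -4.6, "tz": 0, "fingers": 0},
  {"wx": 0, "wy": 0, "wz": 0, "tx": -2.8, "ty": -4.6, "tz": 0, "fingers": 0},
  {"wx": 0, "wy": 0, "wz": 0, "tx": -2.8, "ty": -4.6, "tz": 0, "fingers": 0},
  {"wx": 0, "wy": 0, "wz": 0, "tx": -2.8, "ty": -4.6, "tz": 0, "fingers": 0},
  {"wx": 0, "wy": 0, "wz": 0, "tx": -2.8, "ty": -4.6, "tz": 0, "fingers": 0},
  {"wx": 0, "wy": 0, "wz": 0, "tx": -2.8, "ty": -4.6, "tz": 0, "fingers": 0},
])

```text
t: 1.68
tcp_pos: [426.5, 274.5, 239.5]
ee_rot: [0.0, 0.002, 1.0, 0.0]
contact_force: [0.8, 1.0, -0.3]
width: -0.1
grasp_force: 0.0
```

jog_arm([
  {"wx": 0, "wy": 0, "wz": 0, "tx": -2.8, "ty": -4.6, "tz": 0, "fingers": 0},
  {"wx": 0, "wy": 0, "wz": 0, "tx": -2.8, "ty": -4.6, "tz": 0, "fingers": 0},
  {"wx": 0, "wy": 0, "wz": 0, "tx": -2.8, "ty": -4.6, "tz": 0, "fingers": 0},
  {"wx": 0, "wy": 0, "wz": 0, "tx": -2.8, "ty": -4.6, "tz": 0, "fingers": 0},
  {"wx": 0, "wy": 0, "wz": 0, "tx": 0, "ty": 0, "tz": 0, "fingers": 0},
  {"wx": 0, "wy": 0, "wz": 0, "tx": 0, "ty": 0, "tz": 0, "fingers": 0},
])

```text
t: 2.42
tcp_pos: [537.7, 92.2, 239.2]
ee_rot: [-0.0, 0.002, 1.0, 0.0]
contact_force: [-0.4, 0.2, -0.9]
width: -0.2
grasp_force: 0.0
```

jog_arm([
  {"wx": 0, "wy": 0, "wz": 0, "tx": -0.33, "ty": -0.42, "tz": 4.4, "fingers": 0},
  {"wx": 0, "wy": 0, "wz": 0, "tx": 0, "ty": 0, "tz": 4.4, "fingers": 0},
  {"wx": 0, "wy": 0, "wz": 0, "tx": 0, "ty": 0, "tz": 4.4, "fingers": 0},
  {"wx": 0, "wy": 0, "wz": 0, "tx": 0, "ty": 0, "tz": 0, "fingers": 0},
  {"wx": 0, "wy": 0, "wz": 0, "tx": 0, "ty": 0, "tz": 0, "fingers": 0},
])

```text
t: 3.05
tcp_pos: [541.7, 88.6, 109.4]
ee_rot: [0.001, -0.0, 1.0, 0.0]
contact_force: [-0.2, 0.1, 0.9]
width: 0.2
grasp_force: 0.0
```

Run:
```python
from h import *
crop(cam("scene"),290,100,450,220,5,"pics/a.png")
```

```text
(no output)
```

View pics/a.png

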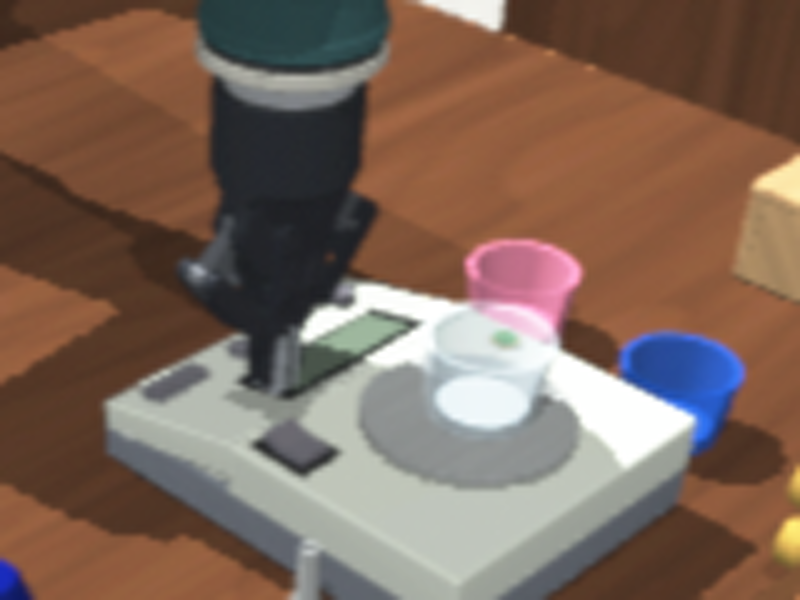

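The crop shows shut fingertips at (270,385) just above and in front of the rocker at (295,445), aligned with its near half; jar and pan are clear.

jog_arm([
  {"wx": 0, "wy": 0, "wz": 0, "tx": 0, "ty": 0, "tz": 1.2, "fingers": 0},
  {"wx": 0, "wy": 0, "wz": 0, "tx": 0, "ty": 0, "tz": 0.8, "fingers": 0},
  {"wx": 0, "wy": 0, "wz": 0, "tx": 0, "ty": 0, "tz": 0.1, "fingers": 0},
  {"wx": 0, "wy": 0, "wz": 0, "tx": 0, "ty": 0, "tz": 0.1, "fingers": 0},
  {"wx": 0, "wy": 0, "wz": 0, "tx": 0, "ty": 0, "tz": 0, "fingers": 0},
  {"wx": 0, "wy": 0, "wz": 0, "tx": 0, "ty": 0, "tz": 0, "fingers": 0},
])

```text
t: 3.85
tcp_pos: [541.3, 87.8, 85.5]
ee_rot: [0.0, 0.0, 1.0, -0.0]
contact_force: [0.1, -0.1, 0.2]
width: -0.2
grasp_force: 0.1
```

jog_arm([
  {"wx": 0, "wy": 0, "wz": 0, "tx": 0, "ty": 0, "tz": 0.1, "fingers": 0},
  {"wx": 0, "wy": 0, "wz": 0, "tx": 0, "ty": 0, "tz": 0.1, "fingers": 0},
  {"wx": 0, "wy": 0, "wz": 0, "tx": 0, "ty": 0, "tz": 0, "fingers": 0},
])

```text
t: 4.22
tcp_pos: [541.2, 87.9, 83.2]
ee_rot: [-0.0, 0.0, 1.0, -0.0]
contact_force: [-0.7, -0.2, 0.9]
width: -0.2
grasp_force: 0.2
```

jog_arm([
  {"wx": 0, "wy": 0, "wz": 0, "tx": 0, "ty": 0, "tz": 0.1, "fingers": 0},
  {"wx": 0, "wy": 0, "wz": 0, "tx": 0, "ty": 0, "tz": 0, "fingers": 0},
  {"wx": 0, "wy": 0, "wz": 0, "tx": 0, "ty": 0, "tz": 0, "fingers": 0},
])

```text
t: 4.6
tcp_pos: [541.2, 87.9, 82.5]
ee_rot: [0.0, 0.0, 1.0, 0.0]
contact_force: [-2.7, -0.8, 4.8]
width: 0.1
grasp_force: 2.2
```

jog_arm([
  {"wx": 0, "wy": 0, "wz": 0, "tx": 0, "ty": 0, "tz": 0.08, "fingers": 0},
  {"wx": 0, "wy": 0, "wz": 0, "tx": 0, "ty": 0, "tz": 0, "fingers": 0},
  {"wx": 0, "wy": 0, "wz": 0, "tx": 0, "ty": 0, "tz": 0, "fingers": 0},
])

```text
t: 4.97
tcp_pos: [541.3, 87.9, 82.2]
ee_rot: [0.0, 0.0, 1.0, 0.0]
contact_force: [-5.0, -0.4, 11.0]
width: 0.2
grasp_force: 5.6
```

Run:
```python
from h import *
crop(cam("scene"),310,150,410,225,8,"pics/b.png")
o=manip.observe();print(o["tcp_pos"],o["contact_force"])
```

```text
[541.34427068  87.86300336  82.27251385] [-5.25920465 -1.78801296 11.66317872]
```

View pics/b.png

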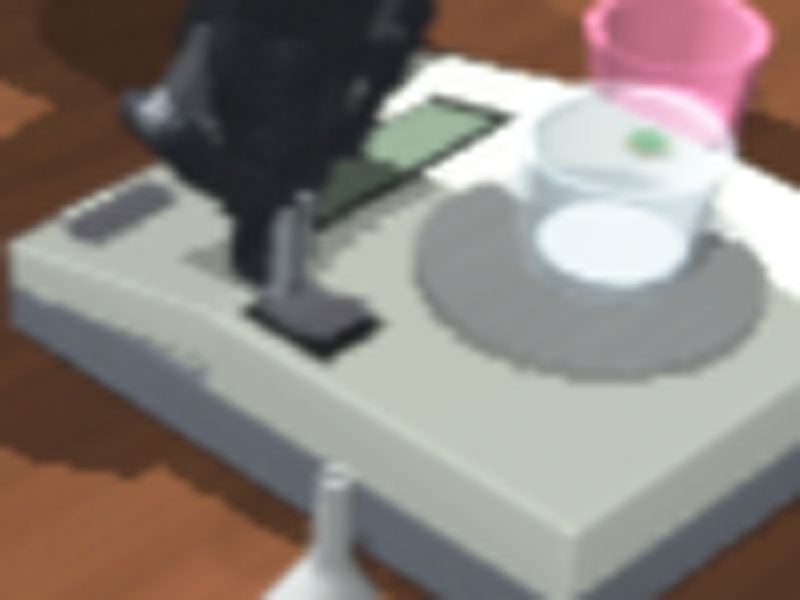

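The crop shows the tips on the rocker's near half (290,290), with the far end standing up over a dark gap (325,350). The contact is stiff at the expected fully-on height. I'll lift and verify.

jog_arm([
  {"wx": 0, "wy": 0, "wz": 0, "tx": 0, "ty": 0, "tz": -1.0, "fingers": 0},
  {"wx": 0, "wy": 0, "wz": 0, "tx": 0, "ty": 0, "tz": -4.0, "fingers": 0},
  {"wx": 0, "wy": 0, "wz": 0, "tx": 4.3, "ty": 4.3, "tz": 0, "fingers": 0},
  {"wx": 0, "wy": 0, "wz": 0, "tx": 4.3, "ty": 4.3, "tz": 0, "fingers": 0},
  {"wx": 0, "wy": 0, "wz": 0, "tx": 1.0, "ty": 4.3, "tz": 0, "fingers": 0},
  {"wx": 0, "wy": -6.2, "wz": 0, "tx": 0, "ty": 2.6, "tz": 0, "fingers": 0},
  {"wx": 0, "wy": -6.2, "wz": 0, "tx": 0, "ty": 0, "tz": 0, "fingers": 0},
  {"wx": 0, "wy": 0, "wz": 0, "tx": 0, "ty": 0, "tz": 0, "fingers": 0},
])

```text
t: 6.02
tcp_pos: [444.3, 243.3, 131.7]
ee_rot: [0.108, -0.001, 0.994, 0.0]
contact_force: [0.8, -0.0, -0.6]
width: -0.1
grasp_force: 0.0
```

Run:
```python
from h import *
crop(cam("scene"),310,140,410,215,8,"pics/c.png")
o=manip.observe();print(o["tcp_pos"],o["contact_force"])
r=R.from_quat(o["ee_rot"],scalar_first=True).as_matrix();print(r.round(3))
```

```text
[444.71896662 243.04847906 131.88267911] [-0.21136147  0.15533189  0.99489533]
[[-0.977 -0.001  0.214]
 [-0.001  1.     0.   ]
 [-0.214  0.    -0.977]]
```

View pics/c.png

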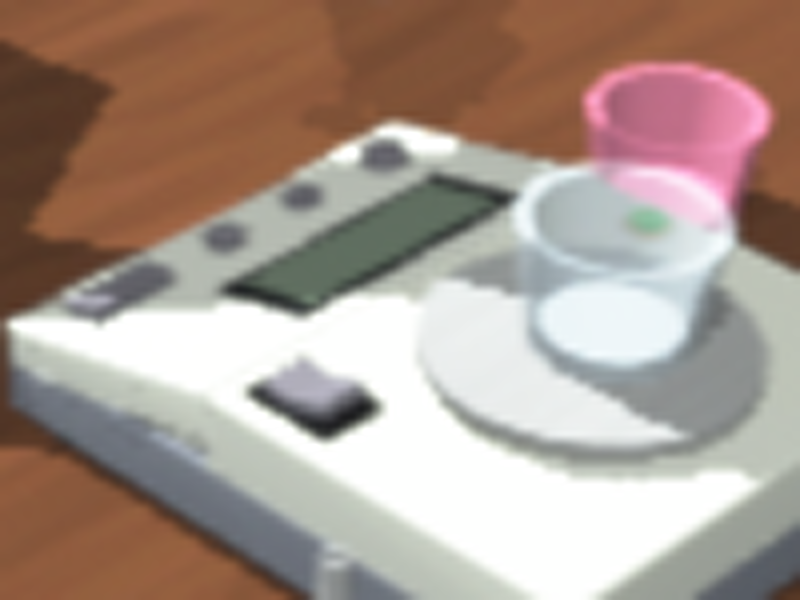

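Run:
```python
from h import *
s=cam("scene");t=cam("top")
s0=cv2.imread("pics/scene0.png");t0=cv2.imread("pics/top0.png")
def z(im,x0,y0,w,h): return cv2.resize(im[y0:y0+h,x0:x0+w],(400,300),interpolation=cv2.INTER_CUBIC)
S=(336,178,28,21);T=(254,195,24,18)
o=np.vstack([np.hstack([z(s0,*S),z(s["pixels"][:,:,::-1],*S)]),np.hstack([z(t0,*T),z(t["pixels"][:,:,::-1],*T)])])
cv2.imwrite("pics/d.png",o)
B=np.array([561,170.8,68])
for nm,zn,zf in(("off",11.2,6.5),("on",6.5,11.2)):
  for lab,x,h in(("near",-15,zn),("mid",0,6.5),("far",15,zf)):
    for y in(-94,-72):
        p=proj(s,B+[x,y,h]);q=proj(t,B+[x,y,h])
        print(nm,lab,y,[int((p[0]+.5-S[0])*14.29),int((p[1]+.5-S[1])*14.29)],[int((q[0]+.5-T[0])*16.67),300+int((q[1]+.5-T[1])*16.67)])
```

```text
off near -94 [92, 126] [265, 565]
off near -72 [173, 81] [121, 563]
off mid -94 [149, 181] [270, 470]
off mid -72 [229, 135] [127, 468]
off far -94 [208, 216] [272, 374]
off far -72 [288, 169] [130, 371]
on near -94 [91, 147] [268, 567]
on near -72 [171, 101] [124, 565]
on mid -94 [149, 181] [270, 470]
on mid -72 [229, 135] [127, 468]
on far -94 [209, 195] [269, 371]
on far -72 [290, 148] [126, 368]
```

View pics/d.png

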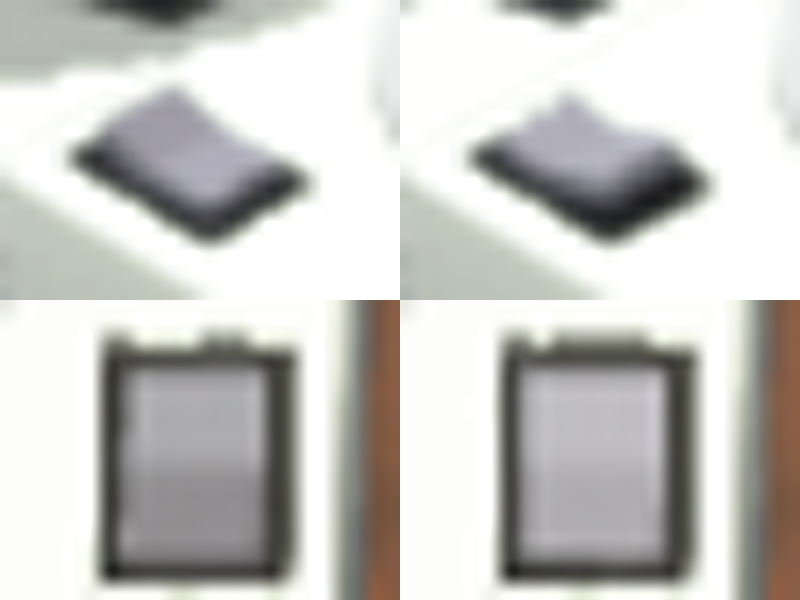

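The comparison (off left, on right) shows the near half now level, at the shade the level half had before, and the far half raised. The rocker is on, so I go on to the power key.

jog_arm([
  {"wx": 0, "wy": 0, "wz": 0, "tx": 0.56, "ty": 0.03, "tz": 3.0, "fingers": 0},
  {"wx": 0, "wy": 0, "wz": 0, "tx": 0, "ty": 0, "tz": 2.5, "fingers": 0},
  {"wx": 0, "wy": 0, "wz": 0, "tx": 0, "ty": 0, "tz": 0.6, "fingers": 0},
  {"wx": 0, "wy": 0, "wz": 0, "tx": 0, "ty": 0, "tz": 0.2, "fingers": 0},
  {"wx": 0, "wy": 0, "wz": 0, "tx": 0, "ty": 0, "tz": 0, "fingers": 0},
  {"wx": 0, "wy": 0, "wz": 0, "tx": 0, "ty": 0, "tz": 0, "fingers": 0},
])

```text
t: 6.92
tcp_pos: [453.5, 243.3, 69.6]
ee_rot: [0.108, 0.0, 0.994, 0.0]
contact_force: [0.7, -0.1, 0.1]
width: -0.3
grasp_force: 0.0
```

jog_arm([
  {"wx": 0, "wy": 0, "wz": 0, "tx": 0, "ty": 0, "tz": 0.15, "fingers": 0},
  {"wx": 0, "wy": 0, "wz": 0, "tx": 0, "ty": 0, "tz": 0.15, "fingers": 0},
  {"wx": 0, "wy": 0, "wz": 0, "tx": 0, "ty": 0, "tz": 0, "fingers": 0},
  {"wx": 0, "wy": 0, "wz": 0, "tx": 0, "ty": 0, "tz": 0, "fingers": 0},
])

```text
t: 7.42
tcp_pos: [454.0, 243.2, 66.0]
ee_rot: [0.108, 0.0, 0.994, 0.0]
contact_force: [-0.4, 0.3, 1.7]
width: 0.1
grasp_force: 0.9
```

Contact begins as predicted. Now the 4 mm travel, in small steps.

jog_arm([
  {"wx": 0, "wy": 0, "wz": 0, "tx": 0, "ty": 0, "tz": 0.15, "fingers": 0},
  {"wx": 0, "wy": 0, "wz": 0, "tx": 0, "ty": 0, "tz": 0.15, "fingers": 0},
  {"wx": 0, "wy": 0, "wz": 0, "tx": 0, "ty": 0, "tz": 0, "fingers": 0},
  {"wx": 0, "wy": 0, "wz": 0, "tx": 0, "ty": 0, "tz": 0, "fingers": 0},
])

```text
t: 7.92
tcp_pos: [454.6, 243.2, 63.1]
ee_rot: [0.108, 0.0, 0.994, 0.0]
contact_force: [0.6, 0.4, 4.5]
width: 0.0
grasp_force: 2.1
```

jog_arm([
  {"wx": 0, "wy": 0, "wz": 0, "tx": 0, "ty": 0, "tz": 0.1, "fingers": 0},
  {"wx": 0, "wy": 0, "wz": 0, "tx": 0, "ty": 0, "tz": 0, "fingers": 0},
  {"wx": 0, "wy": 0, "wz": 0, "tx": 0, "ty": 0, "tz": 0, "fingers": 0},
])

```text
t: 8.3
tcp_pos: [454.8, 243.3, 62.5]
ee_rot: [0.108, 0.0, 0.994, 0.0]
contact_force: [-6.8, -1.1, 10.7]
width: 0.3
grasp_force: 6.2
```

Force jumped beyond the 5 N spring value: the key is fully down. I release it and move on to tare, checking first that the key has come up.

jog_arm([
  {"wx": 0, "wy": 0, "wz": 0, "tx": 0, "ty": 0, "tz": -1.0, "fingers": 0},
  {"wx": 0, "wy": 0, "wz": 0, "tx": 0, "ty": 0, "tz": -4.0, "fingers": 0},
  {"wx": 0, "wy": 0, "wz": 0, "tx": 0, "ty": -4.7, "tz": 0, "fingers": 0},
  {"wx": 0, "wy": 0, "wz": 0, "tx": 0, "ty": -4.7, "tz": 0, "fingers": 0},
  {"wx": 0, "wy": 0, "wz": 0, "tx": 0, "ty": -4.7, "tz": 0, "fingers": 0},
  {"wx": 0, "wy": 0, "wz": 0, "tx": 0, "ty": 0, "tz": 0, "fingers": 0},
  {"wx": 0, "wy": 0, "wz": 0, "tx": 0, "ty": 0, "tz": 0, "fingers": 0},
])

```text
t: 9.18
tcp_pos: [443.9, 102.3, 110.8]
ee_rot: [0.108, 0.0, 0.994, 0.0]
contact_force: [-0.4, 0.6, 0.3]
width: -0.1
grasp_force: 0.0
```

Run:
```python
from h import *
s=cam("scene");s0=cv2.imread("pics/scene0.png")
z=lambda im:cv2.resize(im[145:200,310:365],(400,400),interpolation=cv2.INTER_CUBIC)
cv2.imwrite("pics/e.png",np.hstack([z(s0),z(s["pixels"][:,:,::-1])]))
```

```text
(no output)
```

View pics/e.png

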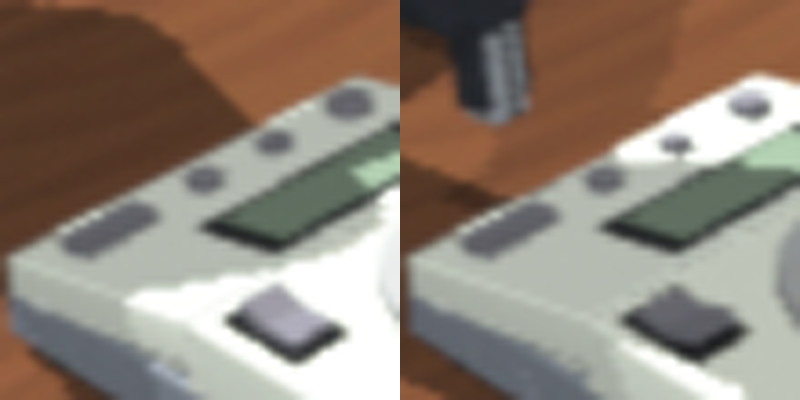

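The power key at (750,103) is up again, the rocker stays on, and the tips at (492,115) hang over the tare key at (510,230).

jog_arm([
  {"wx": 0, "wy": 0, "wz": 0, "tx": 0, "ty": 0, "tz": 3.0, "fingers": 0},
  {"wx": 0, "wy": 0, "wz": 0, "tx": 0, "ty": 0, "tz": 1.2, "fingers": 0},
  {"wx": 0, "wy": 0, "wz": 0, "tx": 0, "ty": 0, "tz": 0.2, "fingers": 0},
  {"wx": 0, "wy": 0, "wz": 0, "tx": 0, "ty": 0, "tz": 0.15, "fingers": 0},
  {"wx": 0, "wy": 0, "wz": 0, "tx": 0, "ty": 0, "tz": 0.15, "fingers": 0},
  {"wx": 0, "wy": 0, "wz": 0, "tx": 0, "ty": 0, "tz": 0, "fingers": 0},
  {"wx": 0, "wy": 0, "wz": 0, "tx": 0, "ty": 0, "tz": 0, "fingers": 0},
])

```text
t: 10.1
tcp_pos: [454.3, 102.2, 65.4]
ee_rot: [0.108, 0.0, 0.994, 0.0]
contact_force: [-0.1, 1.3, 3.1]
width: -0.1
grasp_force: 1.2
```

jog_arm([
  {"wx": 0, "wy": 0, "wz": 0, "tx": 0, "ty": 0, "tz": 0.15, "fingers": 0},
  {"wx": 0, "wy": 0, "wz": 0, "tx": 0, "ty": 0, "tz": 0, "fingers": 0},
  {"wx": 0, "wy": 0, "wz": 0, "tx": 0, "ty": 0, "tz": 0, "fingers": 0},
])

```text
t: 10.48
tcp_pos: [454.6, 102.2, 63.6]
ee_rot: [0.108, 0.0, 0.994, 0.0]
contact_force: [1.7, 1.8, 4.7]
width: -0.1
grasp_force: 1.9
```

jog_arm([
  {"wx": 0, "wy": 0, "wz": 0, "tx": 0, "ty": 0, "tz": 0.1, "fingers": 0},
  {"wx": 0, "wy": 0, "wz": 0, "tx": 0, "ty": 0, "tz": 0, "fingers": 0},
  {"wx": 0, "wy": 0, "wz": 0, "tx": 0, "ty": 0, "tz": 0, "fingers": 0},
])

```text
t: 10.85
tcp_pos: [454.8, 102.2, 62.6]
ee_rot: [0.108, 0.0, 0.994, 0.0]
contact_force: [2.2, 1.9, 4.3]
width: 0.0
grasp_force: 2.3
```

jog_arm([
  {"wx": 0, "wy": 0, "wz": 0, "tx": 0, "ty": 0, "tz": 0.07, "fingers": 0},
  {"wx": 0, "wy": 0, "wz": 0, "tx": 0, "ty": 0, "tz": 0, "fingers": 0},
  {"wx": 0, "wy": 0, "wz": 0, "tx": 0, "ty": 0, "tz": 0, "fingers": 0},
])

```text
t: 11.22
tcp_pos: [455.0, 102.2, 62.4]
ee_rot: [0.108, 0.0, 0.994, 0.0]
contact_force: [-3.8, 1.5, 13.0]
width: -0.2
grasp_force: 7.0
```

Force rose stiffly to 13 N: the tare key is fully down. I release and lift well clear.

jog_arm([
  {"wx": 0, "wy": 0, "wz": 0, "tx": 0, "ty": 0, "tz": -1.0, "fingers": 0},
  {"wx": 0, "wy": 0, "wz": 0, "tx": 0, "ty": 0, "tz": -4.0, "fingers": 0},
  {"wx": 0, "wy": 0, "wz": 0, "tx": 0, "ty": 0, "tz": -5.0, "fingers": 0},
  {"wx": 0, "wy": 0, "wz": 0, "tx": 0, "ty": 0, "tz": -3.0, "fingers": 0},
  {"wx": 0, "wy": 0, "wz": 0, "tx": 0, "ty": 0, "tz": 0, "fingers": 0},
  {"wx": 0, "wy": 0, "wz": 0, "tx": 0, "ty": 0, "tz": 0, "fingers": 0},
])

```text
t: 11.98
tcp_pos: [426.5, 102.0, 187.7]
ee_rot: [0.107, 0.0, 0.994, -0.0]
contact_force: [-0.0, -0.6, 0.0]
width: -0.1
grasp_force: 0.0
```

Run:
```python
from h import *
crop(cam("scene"),290,115,440,225,5,"pics/f.png")
```

```text
(no output)
```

View pics/f.png

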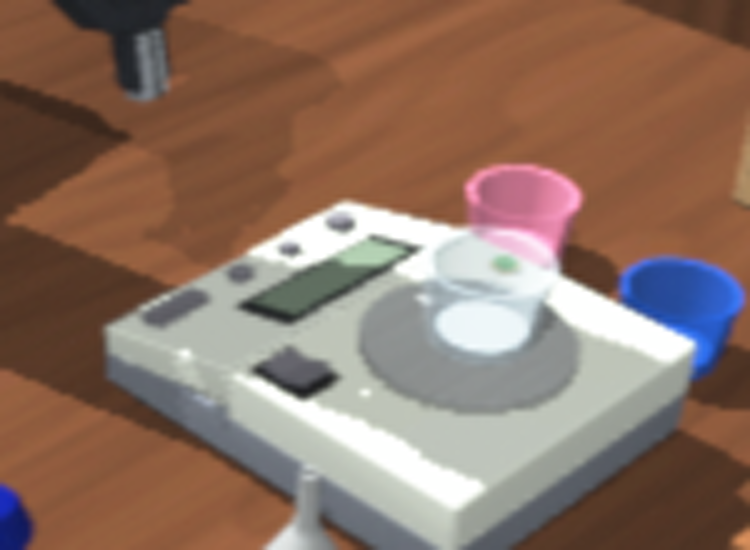

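The picture shows all keys up (power at (340,220), tare at (175,308)), the rocker on at (295,370), the jar standing on the pan at (485,295), and the arm clear.

```bash
python3 -c "
from station import manip
print(manip.close_job())"
```

```text
the job is handed in; nothing more can be done
None
```

I switched the rocker on, then pressed the power key and the tare key fully down and let each up, in that order; the jar still stands on the pan, and the job is handed in at about 12 s.

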